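# Set the air and hold the red-lidded jar at the blow-off nozzle

## Task

Dry the rinsed jam jar at the blow-off station: first set the air valve half open, with its yellow lever midway between across the pipe (shut) and along the pipe (fully open). Then turn the carousel until the jar with the red lid stands squarely in front of the blue nozzle, and finish with the carousel's black T-handle still in the gripper, holding the carousel at rest there so that the air cannot swing it round. Keep all the jars upright on the carousel and leave the tins standing where they are.

Things in the scene. Friction and masses are not known exactly. Their poses are not given: they have to be found in the camera images.
- station: fixed blow-off station: drip plate 280 x 710 x 4 mm with the carousel's foot and the air line. Origin on the carousel's axis at table level, z up, yaw within 0.15 rad of the world's. The pipe (21 mm thick, centre 95 mm high) runs along its y axis, at x = 0: filter-regulator at y = -500 mm (44 mm square, 153 mm high), ball valve at y = -300 mm, nozzle mouth at y = -185 mm.
- nozzle (a point): middle of the mouth of the flat blue nozzle (52 mm wide, 14 mm high), 95 mm above the table. It blows along the station's +y, straight at the carousel's axis 185 mm away. A jar in front of it lies on the line from here to that axis, on the nozzle's side, its centre about 75 mm from here.
- valve_stem (a point): point on the valve's vertical turning axis at the lever's mid height, 145 mm above the table; below it a brass housing 41 mm thick on the pipe
- lever_grip (a point): middle of the yellow sleeve of the valve lever, 72 mm from the stem axis. The sleeve is 68 mm long (38 to 106 mm from the stem), 16 mm wide, 11 mm high; it swings in a level circle 145 mm above the table.
- air_valve (a joint): opening angle of the valve lever, rad: 0 = shut, lever across the pipe pointing to the station's -x; pi/2 (end stop) = fully open, lever along the pipe pointing to the station's -y, away from the carousel. Grows counter-clockwise seen from above; half open is pi/4. Starts at 0 to 0.3; friction (0.35 N m, some 5 N at the sleeve) keeps it where it is left.
- handle: black T-handle on the carousel, a bar 76 mm long, 16 mm thick, 22 mm high on a 16 mm post. Origin in the middle of the bar, on the carousel's axis, 195 mm above the table; x along the bar, z up. It turns with the carousel, which turns easily on a greased bearing (friction 0.04 N m), either way without end stops.
- tray (a point): centre of the carousel's floor, on its axis, 36 mm above the table. The carousel is a white round tray, 330 mm diameter, rim 50 mm above the table, divided by a cross of walls 30 mm high (one wall lies along the handle's bar) into four quarters, a jar standing loose in each; x and y along the walls.
- jar_red: jam jar with red lid, dark red filling and a white label with a red band all round, 68 mm diameter, 103 mm tall, about 0.5 kg, standing in one (any) of the carousel's quarters about 110 mm from its axis. Origin at the centre of its underside, 36 mm above the table; lid top at 139 mm.
- jar_gold: jar of the same size with brass-gold lid and cream filling, loose on the carousel; origin at the centre of its underside
- jar_white: jar of the same size with white lid and orange-brown filling, loose on the carousel; origin at the centre of its underside
- jar_green: jar of the same size with green lid and olive filling, loose on the carousel; origin at the centre of its underside
- tin_soup: green tin with a white band, 66 mm diameter, 100 mm tall, standing on the drip plate behind the pipe; origin at the centre of its underside
- tin_tuna: low blue tin with a white band, 84 mm diameter, 38 mm tall, on the drip plate between the carousel and the shut lever; origin at the centre of its underside
- tin_beans: yellow tin with a white band, 74 mm diameter, 108 mm tall, on the drip plate behind the pipe near the regulator; origin at the centre of its underside
- tin_peaches: orange tin with a white band, 86 mm diameter, 118 mm tall, on the table to the left; origin at the centre of its underside
- tin_tomato: white tin with a green band, 74 mm diameter, 110 mm tall, on the table near the robot, to the right; origin at the centre of its underside
There are look-alikes about, which are no part of the job. Leave any purple look-alike of the jar_white alone.

How it is judged:
By the outcome, as a careful person would: the job done as asked, in the order asked, and still so for the second after the job is handed in, while the arm keeps its last pose, push and grip.
It also fails if it takes over 64 s, if anything falls off the work surface, if the arm or the gripper's body presses on something with over 40 N, if the wrist force passes 120 N, or if a joint passes its speed limit or range.

## Robot

A 6-joint arm with a two-finger parallel gripper is mounted at the origin on the work surface. World frame = base frame: x ahead of the robot, y to its left, z up, the work surface at z = 0. Lengths are in m, angles in rad, forces in N, time in s.
With the tool pointing down it reaches from about 0.4 to 0.925 m from the base axis. Payload 12.5 kg.
Tool frame: the origin (TCP) lies midway between the tips of the shut fingers; the grasp point (between the pads) lies 19 mm behind it; z points along the fingers, y is the line along which they close (so a half turn about z gives the same grasp; the last joint's range is limited). The gripper opens to 95 mm and grips with 3 to 60 N. Pads are 20 mm wide; open, the fingers measure 119 mm over their backs; the gripper's body (75 mm by 180 mm) begins 59 mm behind the grasp point.
Start: joints at [-1.419, 0.491, 1.559, -0, 1.092, -0.106], TCP at [0.159, -0.604, 0.182] pointing down, gripper open.
Joint ranges: [-3.1, 3.1], [-0.84, 2.19], [0.05, 2.79], [-1.13, 4.28], [0.06, 2.93], [-2.69, 2.69]. Speed limits (rad/s): [2.22, 2.22, 2.79, 3.14, 3.14, 3.14].

## Interface

Orientations are given as a 3x3 rotation matrix whose columns are the frame's x, y, z axes.
In Python, from bench import * gives the robot as it stands. Calls block until the motion is done:
- move_pose(position, orientation): joint-space move of the TCP to a pose.
- servo_line(position, orientation=None, max_speed=0.15): straight line of the TCP; orientation=None keeps the orientation; max_speed is the mean speed in m/s.
- move_joints(angles): joint-space move.
- let_go() and grab(): open the fingers fully, or close them until they stop; the grip force is fixed at half the most.
- dwell(seconds).
- solve_ik(position, orientation): joint angles nearest the present ones, or None.
- get_image(name): name is "scene" or "top" or "wrist"; returns (picture, depth): 384x512x3 uint8, blue, green, red; 384x512 float32, m along the optical axis (not along the pixel's ray), 0 where there is no reading.
- camera_model(name): a dict with "fx", "fy", "cx", "cy" (pixels), "extrinsics" (4x4, takes a point from camera to world coordinates). Camera axes: x right, y down, z forward; pixel columns grow to the right and rows downward; lengths in m; the calibration is good to about 2 mm. A picture is of the moment at which its call begins: read the wrist's pose just before it. camera_model takes no time and is no camera call; for the wrist camera it gives the pose at the moment of the call.
A pose or a line that the arm cannot do raises IKError and nothing moves.
- hand_in(): hands the job in; it is judged then, once.
Readings, each from a call of its own:
- current_t(): time.
- current_q(): joint angles.
- current_qd(): joint speeds.
- current_tau(): joint torques, N m.
- current_tcp_pos(): TCP position.
- current_orientation(): TCP orientation.
- current_contact_force(): force on the tool from outside, world axes, zero at the start.
- current_moment(): the same for the moment, N m.
- current_grip_width(): opening from 0.0 (shut) to 1.0 (fully open).
- current_finger_force(): force on a finger pad.
Only numpy, scipy, OpenCV 4.12 (cv2) and the standard library are available. Lean on these libraries where they do the work, as an engineer would, in place of code of your own. Each camera call takes 0.05 s, during which the arm holds its last target. There are 200 camera calls.

## Working session

There is one attempt and no reset: what is moved stays moved. The work goes in short steps, each a Python script; the robot and the scene stay as the last script left them, time stands still between calls to the robot, and variables do not carry over. Pictures are saved under pics/ and viewed, at most 10 in all, crops included, and the job is handed in when it is done.

```bash
mkdir -p pics; ls
python3 - <<'E'
from bench import *
import cv2,numpy as np
for n in ("top","scene"):
    im,d=get_image(n); cv2.imwrite(f"pics/{n}0.png",im); np.save(f"pics/{n}0.npy",d)
    c=camera_model(n); print(n,c)
print(current_t())
E
```

```text
pics
top {'fx': 349.90486487515324, 'fy': 349.90486487515324, 'cx': 252.47594915902891, 'cy': 191.82305081247947, 'extrinsics': array([[ 0.01092592, -0.9952314 ,  0.09692827,  0.4295956 ],
       [-0.99989254, -0.01182142, -0.00866932,  0.13078914],
       [ 0.00977381, -0.09682313, -0.99525361,  1.14269683],
       [ 0.        ,  0.        ,  0.        ,  1.        ]])}
scene {'fx': 377.6545653194743, 'fy': 377.6545653194743, 'cx': 258.91266838187397, 'cy': 191.79209365732873, 'extrinsics': array([[ 0.82443982,  0.48136825, -0.29762996,  0.85362414],
       [ 0.56584498, -0.69098432,  0.44984456, -0.36496313],
       [ 0.01088325, -0.53928219, -0.8420548 ,  1.08780571],
       [ 0.        ,  0.        ,  0.        ,  1.        ]])}
0.1
```

View pics/top0.png

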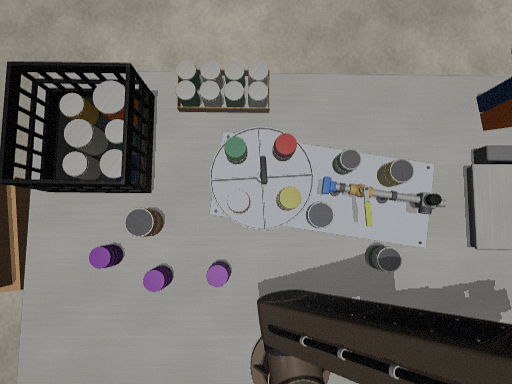

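View pics/scene0.png

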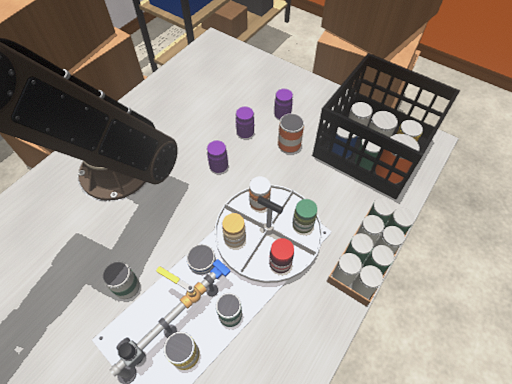

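The top view shows:
- carousel handle at (264,170)
- red lid at (285,146), gold (290,198), white (238,201), green (235,148)
- blue nozzle at (328,186)
- yellow lever running from the stem (361,190) to (369,224)

Possible mix-ups:
- **Red lid:** only one is visible (scene 281,250).
- **Yellow lever:** the brass valve body (360,190), the gold lid (290,198) and the beans tin (400,172).
- **Black bar:** the regulator cap (432,200).
- **jar_white:** the purple jars at (103,257), (157,279) and (218,273) are not part of the job.

I'll measure by colour masks and check the choice in one crop.

```bash
cat > h.py <<'E'
from bench import *
import cv2,numpy as np
def ray(cam,uv,z):
    c=camera_model(cam) if isinstance(cam,str) else cam
    E=c["extrinsics"]; d=E[:3,:3]@np.array([(uv[0]-c["cx"])/c["fx"],(uv[1]-c["cy"])/c["fy"],1.])
    return E[:3,3]+d*(z-E[2,3])/d[2]
def blob(im,lo,hi,box):
    "largest HSV blob in box (u0,v0,u1,v1): pixel points"
    m=cv2.inRange(cv2.cvtColor(im,cv2.COLOR_BGR2HSV),np.array(lo),np.array(hi)); k=np.zeros_like(m)
    u0,v0,u1,v1=box; k[v0:v1,u0:u1]=m[v0:v1,u0:u1]
    n,l,s,c=cv2.connectedComponentsWithStats(k)
    i=1+np.argmax(s[1:,4]); v,u=np.nonzero(l==i); return np.c_[u,v].astype(float)
def world(cam,p,z): return np.array([ray(cam,q,z) for q in p])
def axis(P):
    P=P[:,:2]; c=P.mean(0); U,S,V=np.linalg.svd(P-c); t=(P-c)@V[0]; return c,V[0],t.max()-t.min()
E
python3 - <<'E'
from h import *
B={"top":dict(red=(270,130,302,162),lever=(355,198,385,232),noz=(318,172,345,198),h=(254,150,276,190)),
   "scene":dict(red=(265,232,300,275),lever=(150,260,185,292),noz=(208,255,235,282),h=(250,188,290,215))}
H=dict(red=((0,150,90),(6,255,255),.139),lever=((22,120,120),(34,255,255),.1505),noz=((100,120,80),(125,255,255),.102),h=((0,0,0),(180,255,55),.206))
for n in B:
    im,_=get_image(n)
    for k,b in B[n].items():
        lo,hi,z=H[k]; p=blob(im,lo,hi,b); P=world(n,p,z)
        c,a,L=axis(P); print(n,k,len(p),p.mean(0).round(1),"c",c.round(4),"ax",a.round(3),"len",L.round(3))
        if k=="red": (c2,r)=cv2.minEnclosingCircle(P[:,:2].astype(np.float32)); print("  circ",c2,r)
im,_=get_image("top"); cv2.imwrite("pics/crop1.png",cv2.resize(im[115:255,200:440],None,fx=3.3,fy=3.3,interpolation=cv2.INTER_CUBIC))
E
```

```text
top red 5 [292.4 137.8] c [0.6877 0.0068] ax [-0.773 -0.635] len 0.012
  circ (0.6886329650878906, 0.006539071444422007) 0.0063388170674443245
top lever 48 [369.4 214. ] c [ 0.467  -0.2107] ax [-0.997 -0.079] len 0.06
top noz 166 [328.2 185.5] c [ 0.5528 -0.1052] ax [-0.996  0.09 ] len 0.049
top h 15 [264.7 162.3] c [0.6018 0.0903] ax [-0.996 -0.093] len 0.033
scene red 370 [282.1 248.8] c [0.6745 0.0261] ax [0.907 0.42 ] len 0.061
  circ (0.674516499042511, 0.025482123717665672) 0.03161686658859253
scene lever 134 [167.3 274.6] c [ 0.472  -0.2081] ax [0.998 0.063] len 0.065
scene noz 196 [219.4 268.8] c [ 0.5581 -0.1066] ax [ 0.985 -0.173] len 0.05
scene h 8 [274.6 209.9] c [0.6094 0.0826] ax [0.994 0.114] len 0.015
```

View pics/crop1.png

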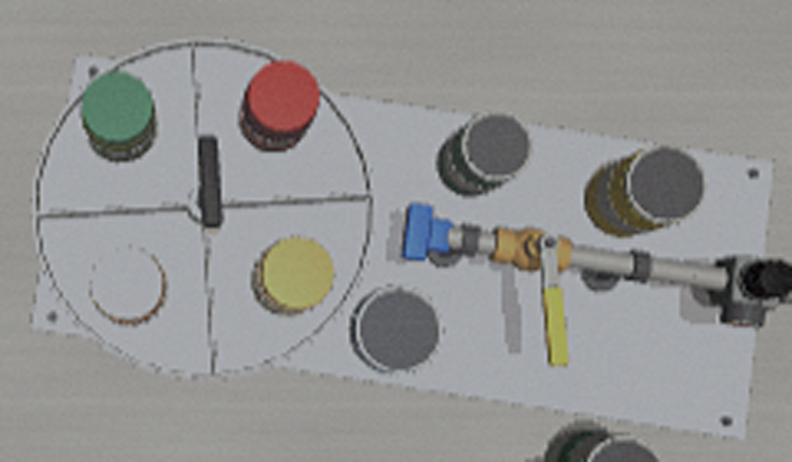

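The crop confirms the red-lid jar at (280,95), the black bar from (208,136) to (210,225), the yellow lever from (549,245) to (558,363) and the blue nozzle at (418,230), all crop pixels. Next I'll compute the station frame from these.

Run:
```python
from h import *
f=lambda u,v:(200+(u+.5)/3.3-.5,115+(v+.5)/3.3-.5)
W=lambda u,v,z:ray("top",f(u,v),z)[:2]
s=[W(93,71,.004),W(755,173,.004),W(52,317,.004),W(727,420,.004)]
print("screws",np.round(s,4)); 
for a,b in((0,1),(2,3)): e=s[a]-s[b]; print("yaw",np.arctan2(-e[0],e[1]), np.linalg.norm(e))
for a,b in((0,2),(1,3)): e=s[a]-s[b]; print("yaw",np.arctan2(e[1],e[0]), np.linalg.norm(e))
a,b=W(480,239,.095),W(700,273,.095); e=a-b; print("pipe",a,b,np.arctan2(-e[0],e[1]))
c=(W(37,214,.05)+W(371,202,.05)+W(197,40,.05)+W(211,376,.05))/4; print("rim centre",c, np.linalg.norm(W(37,214,.05)-W(371,202,.05)))
h1,h2=W(208,136,.206),W(210.5,226,.206); print("handle",(h1+h2)/2,np.linalg.norm(h1-h2),np.arctan2(*(h1-h2)[::-1]))
print("walls",[np.round(W(*p,.066),4) for p in((195,60),(210,365),(45,214),(360,200))])
print("red",W(282,96,.139)); print("stem",W(549,243,.15)); t=W(558,363,.15);print("lever tip",t)
print("noz face mid",W(408,229,.102), "gold",W(297,274,.139),"tuna",W(400,328,.038),"soup",W(498,146,.1))
# scene checks
im,_=get_image("scene"); cv2.imwrite("pics/crop2.png",cv2.resize(im[170:384,90:340],None,fx=2.8,fy=2.8,interpolation=cv2.INTER_CUBIC))
```

```text
screws [[ 0.7251  0.2047]
 [ 0.6297 -0.4605]
 [ 0.4774  0.2406]
 [ 0.3839 -0.4235]]
yaw -0.14248700637220577 0.6719609969516459
yaw -0.13992174364503712 0.6707100947403689
yaw -0.14415084537168318 0.2502971859840158
yaw -0.1492034069404387 0.24858190055620588
pipe [ 0.54935979 -0.15794886] [ 0.52049874 -0.35916318] -0.14246265800968344
rim centre [0.58226823 0.09332507] 0.319262157210886
handle [0.58202201 0.09464237] 0.0746701855325751 0.03547780418620409
walls [array([0.721 , 0.1037]), array([0.4319, 0.0872]), array([0.5714, 0.2433]), array([ 0.5883, -0.0531])]
red [0.66971903 0.02818359]
stem [ 0.54030188 -0.202747  ]
lever tip [ 0.43672038 -0.20836628]
noz face mid [ 0.55692191 -0.09051211] gold [0.51166336 0.01477999] tuna [ 0.4692265  -0.09561804] soup [ 0.63492291 -0.17441143]
```

View pics/crop2.png

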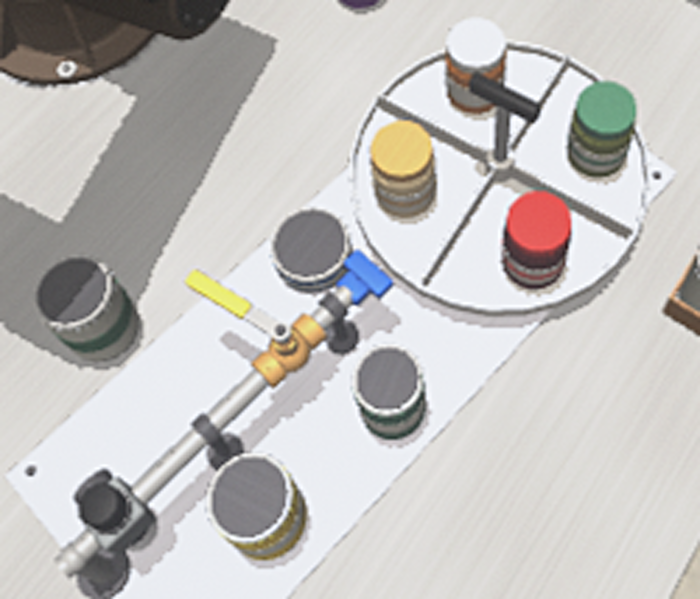

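```bash
cat >> h.py <<'E'
YAW=-0.143; C=np.array([.582,.094]); Y=np.array([-np.sin(YAW),np.cos(YAW)]); STEM=C-.3*Y
def R(b): # tool down, closing along world angle b
    y=np.array([np.cos(b),np.sin(b),0]); z=np.array([0,0,-1.]); return np.c_[np.cross(y,z),y,z]
def lev(op): return np.pi+YAW+op          # world angle of lever
def lp(op,z=.126,r=.072): a=lev(op); return np.r_[STEM+r*np.array([np.cos(a),np.sin(a)]),z]
E
python3 - <<'E'
from h import *
o=current_orientation(); print("start y angle",np.arctan2(o[1,1],o[0,1]))
for s in (1,-1):
    print("lever",s,[np.round(solve_ik(lp(op),R(lev(op)+s*np.pi/2)),2) if solve_ik(lp(op),R(lev(op)+s*np.pi/2)) is not None else None for op in (.197,.5,.85)])
    for by in (.05,-.5,-1.02,-1.15):
        q=solve_ik(np.r_[C,.176],R(by+s*np.pi/2)); print("handle",s,by,None if q is None else np.round(q,2))
E
```

```text
start y angle -1.3130421960172307
lever 1 [array([-0.55,  0.4 ,  1.9 , -0.  ,  0.84,  0.97]), array([-0.58,  0.42,  1.87, -0.  ,  0.86,  0.64]), array([-0.6 ,  0.44,  1.82, -0.  ,  0.88,  0.27])]
handle 1 0.05 [ 0.05  0.45  1.66 -0.    1.04 -1.57]
handle 1 -0.5 [ 0.05  0.45  1.66 -0.    1.04 -1.02]
handle 1 -1.02 [ 0.05  0.45  1.66 -0.    1.04 -0.5 ]
handle 1 -1.15 [ 0.05  0.45  1.66 -0.    1.04 -0.37]
lever -1 [array([-0.55,  0.4 ,  1.9 , -0.  ,  0.84, -2.17]), array([-0.58,  0.42,  1.87, -0.  ,  0.86, -2.5 ]), None]
handle -1 0.05 [ 0.05  0.45  1.66 -0.    1.04  1.57]
handle -1 -0.5 [ 0.05  0.45  1.66 -0.    1.04  2.12]
handle -1 -1.02 [ 0.05  0.45  1.66 -0.    1.04  2.64]
handle -1 -1.15 None
```

Run:
```python
from h import *
p=current_tcp_pos(); servo_line(np.r_[p[:2],.25],max_speed=.2)
o=.197; b=lambda op:R(lev(op)+np.pi/2)
move_pose(lp(o,.23),b(o)); servo_line(lp(o),max_speed=.1)
print("F",current_contact_force().round(1)); grab(); print("w",current_grip_width()*95,current_finger_force())
for op in np.linspace(o,np.pi/4,7)[1:]:
    servo_line(lp(op),b(op),max_speed=.06)
print("F",current_contact_force().round(1),current_moment().round(2),current_tcp_pos(),lp(np.pi/4)); 
let_go(); print(current_contact_force().round(1)); servo_line(lp(np.pi/4,.25),max_speed=.2)
im,d=get_image("wrist"); cv2.imwrite("pics/w1.png",im); import pickle; pickle.dump(camera_model("wrist"),open("pics/w1.pkl","wb"))
im,_=get_image("scene"); cv2.imwrite("pics/s1.png",im); print(current_t())
```

```text
F [0.2 0.9 0.3]
w 0.5527515290326364 0.0
F [-0.6  0.2 -0.7] [-0.03 -0.06  0.02] [ 0.48139964 -0.24579598  0.12592456] [ 0.48159845 -0.24607432  0.126     ]
[1.2 0.2 0.1]
9.325
```

View pics/w1.png

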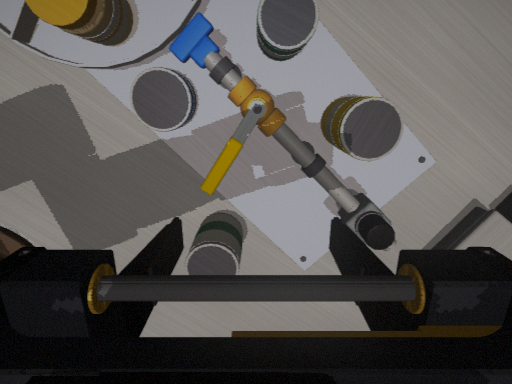

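The grip closed on nothing (0.6 mm). In the wrist view the lever still runs from the stem (258,107) to the tip (208,190). I'll check the lever's height and angle before retrying.

Run:
```python
from h import *
im,d=get_image("wrist"); c=camera_model("wrist"); E=c["extrinsics"]
print("cam",E.round(3),c["fx"],"tcp",current_tcp_pos(),current_orientation().round(3))
def pts(im,d,c,box):
    p=blob(im,(20,120,90),(36,255,255),box).astype(int); z=d[p[:,1],p[:,0]]; E=c["extrinsics"]
    X=np.c_[(p[:,0]-c["cx"])/c["fx"]*z,(p[:,1]-c["cy"])/c["fy"]*z,z][z>0]; return p,X@E[:3,:3].T+E[:3,3]
p,X=pts(im,d,c,(190,135,250,200)); print("wrist depth pts",np.median(X,0),X.min(0),X.max(0),len(p))
P=world(c,p,.1505); a=axis(P); print("wrist lever plane",a, "world ang",np.arctan2(*a[1][::-1]))
print("stem",ray(c,(258,107),.15))
im,d=get_image("scene"); p,X=pts(im,d,camera_model("scene"),(140,240,200,330)); a=axis(world("scene",p,.1505)); print("scene",p.mean(0),a,np.median(X,0))
u=np.linalg.inv(E)@np.r_[current_tcp_pos(),1]; print("tcp px",u[:2]/u[2]*c["fx"]+[c["cx"],c["cy"]])
```

```text
cam [[ 0.599 -0.764 -0.239  0.549]
 [-0.801 -0.573 -0.175 -0.197]
 [-0.003  0.296 -0.955  0.452]
 [ 0.     0.     0.     1.   ]] 289.94630143105763 tcp [ 0.48120886 -0.24582699  0.24865338] [[ 0.801  0.599 -0.002]
 [ 0.599 -0.801  0.001]
 [-0.001 -0.002 -1.   ]]
wrist depth pts [ 0.4701828  -0.20852371  0.1505772 ] [ 0.38326575 -0.22901119 -0.0004456 ] [ 0.50286163 -0.19901649  0.15265201] 891
wrist lever plane (array([ 0.47014639, -0.20850459]), array([-0.99760636, -0.06914875]), np.float64(0.06722192303622176)) world ang -3.0723886782658125
stem [ 0.5421954  -0.20349778  0.15      ]
scene [167.34042553 274.4822695 ] (array([ 0.47176039, -0.20788474]), array([0.99751683, 0.07042846]), np.float64(0.06593049756917602)) [ 0.47200663 -0.20800009  0.15063331]
tcp px [254.9190233  213.12894202]
```

Position and height are as expected, so I'll repeat it with readings at each step.

Run:
```python
from h import *
o=.212; b=lambda op:R(lev(op)+np.pi/2)
def st(s): print(s,round(current_t(),2),current_tcp_pos().round(4),current_orientation()[:2,1].round(3),"w",round(current_grip_width(),3),"ff",current_finger_force(),"F",current_contact_force().round(1))
st("0"); move_pose(lp(o,.23),b(o)); st("above"); servo_line(lp(o),max_speed=.1); st("down")
im,_=get_image("wrist"); cv2.imwrite("pics/w2.png",im)
grab(); st("grab")
im,_=get_image("wrist"); cv2.imwrite("pics/w3.png",im)
cv2.imwrite("pics/w23.png",np.hstack([cv2.imread("pics/w2.png")[:,56:456],im[:,56:456]]))
```

```text
0 9.43 [ 0.4813 -0.2459  0.2488] [ 0.599 -0.801] w 1.006 ff 0.0 F [-0.5 -0.5  0.8]
above 10.07 [ 0.4676 -0.2081  0.2299] [ 0.072 -0.997] w 1.0 ff 0.0 F [-1.1 -0.3  0.1]
down 11.26 [ 0.4677 -0.2081  0.1265] [ 0.069 -0.998] w 1.001 ff 0.0 F [ 0.5 -0.6  0.3]
grab 12.82 [ 0.4674 -0.2079  0.126 ] [ 0.069 -0.998] w 0.004 ff 0.0 F [0.4 0.8 0.4]
```

View pics/w23.png

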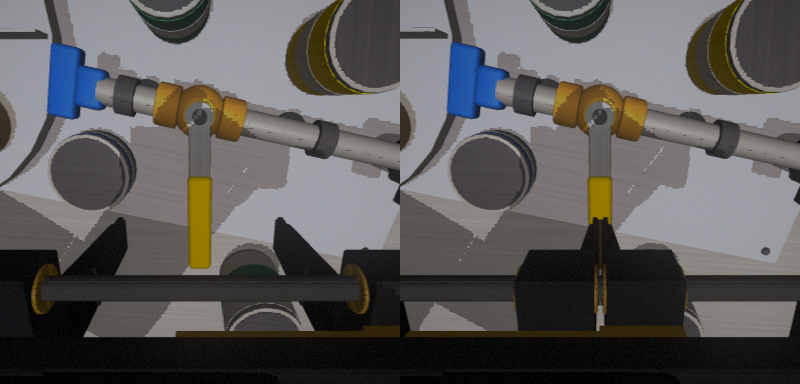

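The right-hand view shows the shut fingertips at about (254,219), hiding the sleeve and so sitting above it rather than straddling it. I'll measure the tip height from the depth image.

Run:
```python
from h import *
im,d=get_image("wrist"); c=camera_model("wrist"); E=c["extrinsics"]
def X(u,v,z): return E[:3,3]+E[:3,:3]@np.array([(u-c["cx"])/c["fx"]*z,(v-c["cy"])/c["fy"]*z,z])
for v in range(205,246,3): print(v,im[v,254],d[v,254].round(4),X(254,v,d[v,254]).round(4))
u=np.linalg.inv(E)@np.r_[current_tcp_pos(),1]; print("tcp px",u[:2]/u[2]*c["fx"]+[c["cx"],c["cy"]],u[2])
for n in("scene","top"):
    i,_=get_image(n); c2=camera_model(n); e=np.linalg.inv(c2["extrinsics"])
    for p in(current_tcp_pos(),): w=e@np.r_[p,1]; uv=w[:2]/w[2]*c2["fx"]+[c2["cx"],c2["cy"]]; print(n,uv)
    if n=="scene": a,b=int(uv[0]),int(uv[1]); cv2.imwrite("pics/s2.png",cv2.resize(i[b-50:b+50,a-65:a+65],None,fx=5,fy=5,interpolation=cv2.INTER_CUBIC))
```

```text
205 [  0 121 150] 0.1891 [ 0.4842 -0.2066  0.152 ]
208 [  0 121 152] 0.1905 [ 0.4819 -0.2068  0.1512]
211 [  0 120 150] 0.1921 [ 0.4794 -0.2069  0.1503]
214 [  0 120 149] 0.1908 [ 0.478  -0.207   0.1521]
217 [  0 113 139] 0.1922 [ 0.4756 -0.2072  0.1514]
220 [24 28 30] 0.1825 [ 0.4776 -0.2071  0.1609]
223 [24 25 29] 0.1789 [ 0.4772 -0.2072  0.1648]
226 [24 27 30] 0.1735 [ 0.4778 -0.2072  0.1703]
229 [23 23 26] 0.1702 [ 0.4775 -0.2072  0.1739]
232 [26 26 30] 0.1662 [ 0.4776 -0.2072  0.178 ]
235 [20 23 26] 0.1624 [ 0.4777 -0.2073  0.182 ]
238 [18 18 23] 0.1597 [ 0.4773 -0.2073  0.1849]
241 [20 19 25] 0.1558 [ 0.4776 -0.2073  0.1889]
244 [22 22 24] 0.1523 [ 0.4777 -0.2073  0.1926]
tcp px [254.42246624 213.7771208 ] 0.21891008887948782
scene [167.86618258 276.86435438]
top [365.55024733 214.08551462]
```

View pics/s2.png

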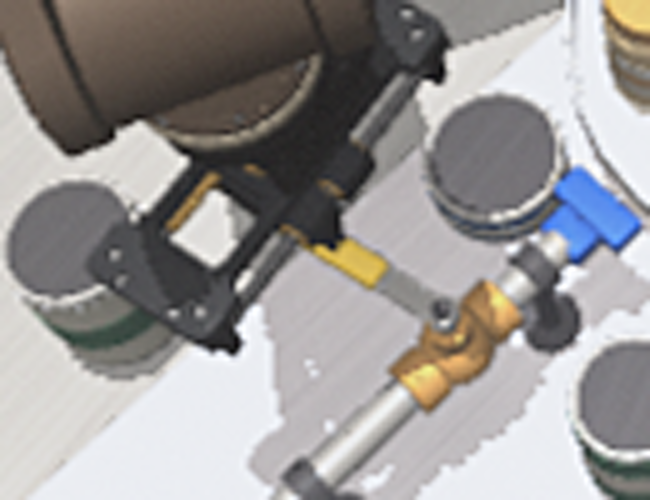

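Measured on depth, the finger's front edge ends at z≈0.159 while the reported TCP is 0.126. So the real tips sit about 33 mm above the reported TCP, although x and y agree. I'll correct for that by going lower, watching the force.

```bash
cat >> h.py <<'E'
OFF=.033 # real tips are this far above the reported TCP (seen in wrist depth)
def st(s): print(s,round(current_t(),2),current_tcp_pos().round(4),current_orientation()[:2,1].round(3),"w",round(current_grip_width(),3),"ff",current_finger_force(),"F",current_contact_force().round(1))
E
python3 - <<'E'
from h import *
o=.212; b=lambda op:R(lev(op)+np.pi/2); Z=.130-OFF
let_go(); 
for z in (.112,Z):
    servo_line(lp(o,z),max_speed=.06); st(z)
    if abs(current_contact_force()[2])>6: raise SystemExit("contact")
grab(); st("grab")
im,d=get_image("wrist"); cv2.imwrite("pics/w4.png",im)
if current_grip_width()*95>8:
    for op in np.linspace(o,np.pi/4,6)[1:]: servo_line(lp(op,Z),b(op),max_speed=.05)
    st("turned"); let_go(); servo_line(lp(np.pi/4,.21),max_speed=.2)
    im,_=get_image("wrist"); c=camera_model("wrist"); cv2.imwrite("pics/w5.png",im)
    p=blob(im,(20,120,90),(36,255,255),(170,100,350,230)); P=world(c,p,.1505); ce,v,L=axis(P); print(p.mean(0),ce,L)
    v=v*np.sign(v@(ce-STEM)); print("opening",(np.arctan2(v[1],v[0])-np.pi-YAW)%(2*np.pi),"via stem",(np.arctan2(*(ce-STEM)[::-1])-np.pi-YAW)%(2*np.pi))
    st("up")
E
```

```text
0.112 14.94 [ 0.4672 -0.2078  0.1114] [ 0.069 -0.998] w 1.0 ff 0.0 F [ 0.4 -0.  -0.6]
0.097 15.34 [ 0.4672 -0.2078  0.0966] [ 0.069 -0.998] w 1.0 ff 0.0 F [-0.2  0.   0. ]
grab 16.56 [ 0.4674 -0.2079  0.097 ] [ 0.069 -0.998] w 0.163 ff 30.000710785388947 F [-0.6  0.9 -0.7]
turned 18.19 [ 0.4817 -0.2463  0.097 ] [ 0.595 -0.803] w 0.164 ff 29.997569918632507 F [ 0.5 -6.  -1.8]
[256.63354603 186.09389243] [ 0.48439545 -0.24491851] 0.06624281781119676
opening 0.7774102638950913 via stem 0.7962613021059068
up 20.3 [ 0.4811 -0.2457  0.2087] [ 0.599 -0.801] w 1.003 ff 0.0 F [-0.2 -0.   0.2]
```

The valve measures 0.78–0.80 rad open, against a target of 0.785. Next is the carousel handle.

Run:
```python
from h import *
by=.05; Z=.178-OFF; b=R(by+np.pi/2)
move_pose(np.r_[C,.25],b); st("above")
servo_line(np.r_[C,Z],max_speed=.1); st("down")
grab(); st("grab")
im,_=get_image("wrist"); cv2.imwrite("pics/w6.png",im)
if current_grip_width()*95>8:
    q0=current_q(); 
    for i in range(1,6):
        t=current_t(); q=q0.copy(); q[5]+=i*.1; move_joints(q); print(round(current_t()-t,3))
    st("part")
    im,_=get_image("scene"); cv2.imwrite("pics/s3.png",im); im,_=get_image("top"); cv2.imwrite("pics/t3.png",im)
    cv2.imwrite("pics/st3.png",np.vstack([cv2.imread("pics/s3.png")[150:330,130:400],im[100:280,180:450]]))
```

```text
above 21.97 [0.582  0.0935 0.2496] [-0.048  0.999] w 1.0 ff 0.0 F [-0.3 -1.3  0. ]
down 23.17 [0.5823 0.094  0.1456] [-0.05   0.999] w 1.001 ff 0.0 F [-0.7  0.6 -0.1]
grab 24.38 [0.582  0.0943 0.145 ] [-0.05   0.999] w 0.163 ff 29.902416027034633 F [0.3 3.9 0.1]
0.25
0.25
0.25
0.25
0.25
part 25.68 [0.5826 0.0952 0.145 ] [0.433 0.901] w 0.173 ff 30.559691190719604 F [ 3.3  7.3 -2.2]
```

View pics/st3.png

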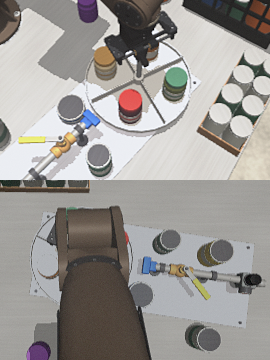

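The carousel turns with the grip, and the red lid sits at about (260,255) in the scene view. I'll finish the turn, measuring the lid.

```bash
cat >> h.py <<'E'
def lid(n):
    im,_=get_image(n); c=camera_model(n)
    try: p=blob(im,(0,150,110),(7,255,255),(200,200,330,310) if n=="scene" else (0,0,512,384))
    except ValueError: return None
    P=world(c,p,.139)[:,:2].astype(np.float32); (x,y),r=cv2.minEnclosingCircle(P); v=np.array([x,y])-C
    e=(np.arctan2(v[1],v[0])+np.pi/2-YAW); print(n,len(p),p.mean(0).round(),"lid",round(x,4),round(y,4),"r",round(r,4),"rad",np.hypot(*v).round(4),"ang err",e.round(4)); return e
E
python3 - <<'E'
from h import *
lid("wrist"); e=lid("scene"); q0=current_q(); 
e=e+2*YAW if False else e
print("q6",q0[5])
E
```

```text
wrist 105 [141. 309.] lid 0.623 -0.0358 r 0.0103 rad 0.1362 ang err 0.4491
scene 369 [261. 250.] lid 0.6293 -0.0089 r 0.0307 rad 0.1133 ang err 0.5739
q6 -1.0759096734581521
```

Run:
```python
from h import *
q0=current_q()
for a in np.linspace(0,.574,7)[1:]:
    q=q0.copy(); q[5]+=a; move_joints(q)
dwell(.3); e=lid("scene"); lid("wrist"); st("rot")
for a,n in(("scene",0),):
    im,_=get_image(a); cv2.imwrite("pics/s4.png",cv2.resize(im[170:330,140:340],None,fx=3.7,fy=3.7,interpolation=cv2.INTER_CUBIC))
```

```text
scene 363 [241. 240.] lid 0.5679 -0.0152 r 0.0317 rad 0.1101 ang err 0.0145
wrist 151 [140. 309.] lid 0.5465 -0.0377 r 0.0111 rad 0.1364 ang err -0.1206
rot 27.78 [0.5834 0.0956 0.145 ] [0.85  0.526] w 0.167 ff 29.993704671924206 F [ 7.5  6.3 -4.7]
```

View pics/s4.png

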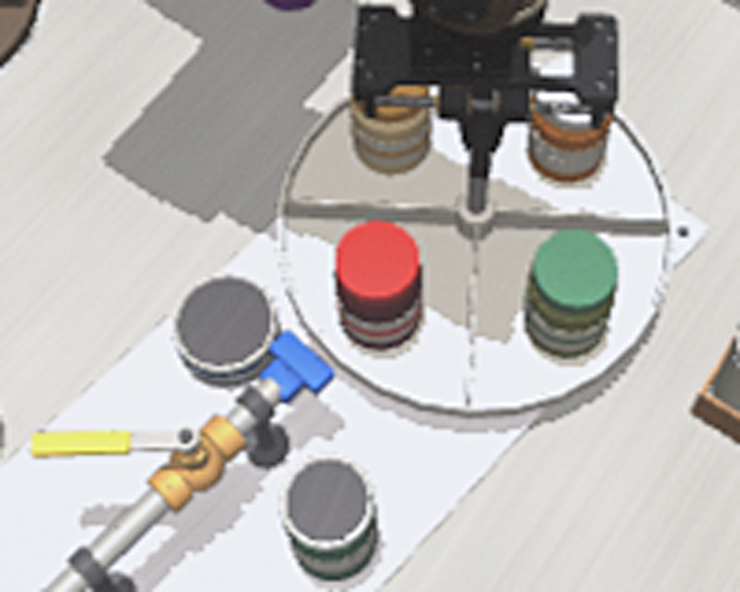

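The scene view shows the red jar directly in front of the blue nozzle, all jars upright and the tins undisturbed, with about 0.01 rad still to turn. I'll make that small correction and hand in while holding.

Run:
```python
from h import *
q=current_q(); q[5]+=.010; move_joints(q); dwell(.5); e=lid("scene"); st("end")
im,_=get_image("scene"); p=blob(im,(22,120,120),(34,255,255),(140,265,190,300)); ce,v,L=axis(world("scene",p,.1505)); v=v*np.sign(v@(ce-STEM)); print("opening",(np.arctan2(v[1],v[0])-np.pi-YAW)%(2*np.pi),np.abs(current_qd()).max())
if abs(e)<.03 and current_grip_width()>.1: print(hand_in())
```

```text
scene 359 [241. 240.] lid 0.5668 -0.0155 r 0.0317 rad 0.1106 ang err 0.0055
end 28.63 [0.5834 0.0956 0.145 ] [0.855 0.518] w 0.167 ff 29.993936547502358 F [ 3.9  3.7 -1.8]
opening 0.7676515095219516 0.0012877246300119936
the job is handed in; nothing more can be done
None
```

I set the air valve half open (last measured at 0.77–0.80 rad, target 0.785). I then turned the red-lid jar to within about 0.01 rad of the nozzle line and handed in at about 29 s with the T-handle still gripped and the carousel at rest; I don't have the judge's result.

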